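# Fit the cup rotor on the specimen mixer and load a cup

### The arm

A 7-joint arm with a two-finger parallel gripper is mounted at the origin on a cart in front of the work surface, level with it; the furniture and walls round the work are solid. World frame = base frame: x ahead of the robot, y to its left, z up, the work surface at z = 0. Lengths are in m, angles in rad, forces in N, time in s.
With the tool pointing down it reaches from about 0.425 to 0.95 m from the base axis. Payload 16.7 kg.
Tool frame: the origin (TCP) lies midway between the tips of the shut fingers; the grasp point (between the pads) lies arm.grip_point_offset behind it (arm.grip_point_offset is the distance from the TCP to the grasp point, in m); z points along the fingers, y is the direction in which the jaws open and shut (so a half turn about z gives the same grasp; the last joint's range is limited). The gripper opens to 94 mm and grips with 3 to 60 N. Pads are 16 mm wide; open, the fingers measure 119 mm over their backs; the gripper's body (75 mm by 177 mm) begins 78 mm behind the grasp point.
Start: joints at [0.957, 0.426, 0.074, 1.606, -0.034, 1.111, -0.067], TCP at [0.303, -0.603, 0.205] pointing down, gripper open.
Joint ranges: [-2.85, 2.85], [-0.5, 2.14], [-1.23, 1.37], [0.21, 2.46], [-1.02, 4.16], [0.16, 2.05], [-2.73, 2.73]. Speed limits (rad/s): [1.89, 1.89, 2.39, 2.39, 3.01, 3.01, 3.01].

### API

Orientations are given as a unit quaternion [x, y, z, w].
In Python, from rig import arm, optics, order gives the robot as it stands.
- The arm moves only by the shell command python3 -m pendant 'ROWS' [FORCE]. ROWS is JSON, a list of rows, each a list of 3 entries, a list of its own where there are three numbers: the opening, from -1 (shut) to 1 (fully open), then the shift along the tool's x, y, z in m, then the turn about the tool's z in rad. In form: [[claw, [dx, dy, dz], yaw], ...]. A call has 1 to 8 rows; each row is the pose to reach, as a shift and turn from the pose measured when the call began, along the tool's axes at that moment; what a row does not reach only later rows make up. A row lasts 1/10 s, in which the tool goes at most 50 mm and 8.59 degrees, less where a joint would pass 70% of its speed; a pose out of reach is approached as far as the arm can. A call with a gripper value outside its range is refused whole. The fingers move at their own pace and stop on an object; FORCE is the grip in N (left out, the last holds). Time passes only in rows, so rows that repeat a pose let the fingers close. It gives the time, the measured TCP pose, the force and the opening at its end, in the units of the state.
- arm.sense(): the state, without advancing time (a new reading comes with each control period).
- optics.capture(name): name is "scene" or "top" or "wrist"; returns a dict with "image" (480x640x3 uint8, blue, green, red), "vertical_fov" (degrees; the focal length in pixels is half the picture's height over the tangent of half this angle, whatever the lens; pixels are square), "cx", "cy" (the principal point, pixels), "cam_to_world" (4x4, takes a point from camera to world coordinates); the wrist camera has in their place "T_tool_cam" (4x4, takes a point from camera to tool coordinates, whose origin is the TCP and whose axes are the flange's). Camera axes: x right, y up, looking along -z (the intrinsics and any distortion apply to the point x, -y, -z); pixel columns grow to the right and rows downward; lengths in m; the calibration is good to about 2 mm. A picture is of the moment at which its call begins: read the wrist's pose just before it. There is no depth.
- order.job_done(): hands the job in, once; it reports no verdict.
The state is a dict: "t": time; "joints": joint angles; "qvel": joint speeds; "joint_efforts": joint torques, N m; "eef_pos": TCP position; "tool_rot": TCP orientation; "force": force on the tool from outside, world axes, zero at the start; "torque": the same for the moment, N m; "grip_width": opening from 0.0 (shut) to 1.0 (fully open).
Only numpy, scipy, OpenCV 4.12 (cv2) and the standard library are available. Lean on these libraries where they do the work, as an engineer would, in place of code of your own. Each camera call takes 0.05 s, during which the arm holds its last target.

### The job

Get the specimen mixer ready: set the rotor's hub into the round well of the mixer and turn it gently, without forcing it, until its drive pins find the gaps of the drive and it drops fully home with its flange flat on the housing. Then stand the capped cup from the round coaster upright in the rotor's pocket and let go, leaving the other things on the desk where they are.

Things in the scene. Friction and masses are not known exactly. Their poses are not given: they have to be found in the camera images.
- mixer: Specimen mixer, fixed on the desk: a grey painted box 140 x 140 x 80 mm with a round well in the middle of its top and a black control panel on its -x side. Origin at the centre of its underside, z up.
- mixer_mouth (a point): Centre of the well's mouth, 80 mm above the desk, axes as the mixer's. The well is 59 mm across and 46 mm deep, with a chamfered mouth.
- mixer_drive (a point): Point on the well's axis at the level of the top of the drive, 28 mm below the mouth; axes as the mixer's. The drive is a steel star of three arms 120 degrees apart, each 6 mm wide, reaching 26 mm from the axis and standing on the well's floor. It is braked and does not turn under the rotor. Its angle differs each time and is not reported (it can be seen from above).
- rotor: Loose rotor, about 320 g, about 176 mm long, balanced about its turning axis z: a dark grey disc with a round cup pocket at its +x end and a metal counterweight at its -x end, a finger fin on top, a flange, hub and six drive pins below. Origin on the axis at the pin tips, on which it stands at the start.
- rotor_grip (a point): Centre of the rotor's finger fin, on its turning axis, 81 mm above the pin tips, axes as the rotor's. The fin is an upright plate 40 mm long (x) and 14 mm thick (y: close the fingers along y), free for 20 mm above and 28 mm below this point.
- rotor_seat (a point): Centre of the underside of the rotor's flange (84 mm across), 43 mm above the pin tips, 38 mm below rotor_grip. It meets mixer_mouth when the rotor is home. With the pins resting on top of the drive it stays 15 mm above mixer_mouth; the rotor then turns easily, and its own weight drops it when the pins meet the gaps.
- rotor_hub (a point): Centre of the underside of the rotor's hub (56 mm across, from here up to the flange), 16 mm above the pin tips. From it hang six pins of 10 mm on a circle of 40 mm, 60 degrees apart, the first towards rotor +x. So the rotor fits the drive once in every 60 degrees of turn, with about 5 degrees of play to each side.
- rotor_pocket (a point): Centre of the inner floor of the rotor's cup pocket, 58 mm along rotor +x from the axis and 28 mm below rotor_grip, same axes. The pocket is round, 65 mm across inside and 19 mm deep, with a wall 3.5 mm thick.
- cup_center (a point): Centre (half-way up) of the capped, clear specimen cup that stands alone on the round cork coaster (104 mm across, 6 mm thick, fixed). The cup is 58 mm across at its lid and 65 mm tall, z up; its lid is fixed on. Its base is 32.5 mm below this point.
- cup_14: Bystander: a capped specimen cup like the other, 58 mm across, 65 mm tall, standing on the desk at the back right; origin at the centre of its base.
- cup_24: Bystander: a second such cup beside it on the desk; origin at the centre of its base.
- stapler: Bystander: grey and black desk stapler, 37 x 133 x 54 mm, at the back left of the mixer; origin at the centre of its underside, length along its y.
- phone: Bystander: black phone lying flat, 150 x 71 x 8 mm, at the back left; origin at the centre of its underside.
Not all that is in view belongs to the job. Leave any turquoise look-alike of the mixer alone.

How it is judged:
On the way, in this order (a step that is already met when the one before it is completed fails the run):
1. the rotor has dropped fully home on the drive, upright, its flange on the housing (z of rotor_seat in the frame of mixer_mouth below 0.003 m and horizontal distance between rotor_seat and mixer_mouth below 0.004 m and angle between rotor_seat's own z axis and vertical below 0.05 rad), for 0.2 s.
2. the cup stands upright on the floor of the rotor's pocket (horizontal distance between cup_center and rotor_pocket below 0.008 m and z of cup_center in the frame of rotor_pocket below 0.036 m and angle between cup_center's own z axis and vertical below 0.08 rad), for 0.2 s.
At the end, for the whole second after the job is handed in: The rotor is home in the mixer (flange within 3 mm of the housing's top, within 4 mm of the well's axis, level within 3 degrees) and the capped cup from the coaster stands in its pocket (base within 3.5 mm of the pocket's floor and 8 mm of its centre, upright within 4.5 degrees) (all of step 1 and all of step 2); the robot touches nothing.
It fails at once if the rotor is forced against the mixer or its drive (over 60 N) (contact force between rotor and mixer above 60 N).
It fails at once if the cup is tipped over (angle between cup_center's own z axis and vertical above 0.8 rad).
It fails at once if a bystander (either other cup, the stapler or the phone) is moved more than 30 mm (distance of any of cup_14, cup_24, stapler, phone from where it was at the start of the episode above 0.03 m).
It also fails if it takes over 59 s, if anything falls off the work surface, if the arm or the gripper's body presses on something with over 40 N, if the wrist force passes 120 N, or if a joint passes its speed limit or range.

## Working session

There is one attempt and no reset: what is moved stays moved. The work goes in short steps, Python scripts to look and compute and a shell command to move; the robot and the scene stay as the last step left them, time stands still between calls to the robot, and variables do not carry over. Pictures are saved under pics/ and viewed, and the job is handed in when it is done.

```bash
ls; mkdir -p pics
python3 - <<'E'
from rig import arm, optics, order
import cv2,numpy as np
print(arm.sense(), arm.grip_point_offset)
for n in ["scene","top","wrist"]:
    c=optics.capture(n); cv2.imwrite(f"pics/{n}0.png",c["image"])
    print({k:(np.round(v,4).tolist() if k!="image" else 0) for k,v in c.items()})
E
```

```text
pics
{'t': 0.0, 'joints': array([ 0.95646281,  0.42675856,  0.07384718,  1.60660067, -0.03408149,
        1.11081632, -0.06710636]), 'qvel': array([-0.00041511,  0.00162562, -0.00117284, -0.00087796, -0.00093862,
        0.00280911,  0.00075739]), 'joint_efforts': array([ 9.43412670e-04, -9.35813212e+01,  3.66770603e+00, -4.54200375e+01,
       -4.85933956e-02,  1.98197452e-02,  1.87215837e-04]), 'eef_pos': array([ 0.30235367, -0.602998  ,  0.2047606 ]), 'tool_rot': array([ 9.73115392e-01,  2.30317165e-01, -2.07711935e-04, -6.28435531e-04]), 'force': array([-0.28614007, -0.23551464, -0.40743735]), 'torque': array([ 0.0002403 , -0.00561708, -0.02161292]), 'grip_width': 1.0007692331234952} 0.0188
{'image': 0, 'vertical_fov': 47.6128, 'cx': 315.7664, 'cy': 244.6303, 'cam_to_world': [[-0.7711, 0.4368, -0.4633, -0.1146], [-0.6367, -0.5311, 0.559, 0.9849], [-0.0019, 0.726, 0.6877, 1.1071], [0.0, 0.0, 0.0, 1.0]]}
{'image': 0, 'vertical_fov': 51.369, 'cx': 319.5655, 'cy': 231.2005, 'cam_to_world': [[-0.0218, 0.9847, -0.1727, 0.3185], [-0.9997, -0.0225, -0.002, 0.1541], [-0.0059, 0.1726, 0.985, 1.4468], [0.0, 0.0, 0.0, 1.0]]}
{'image': 0, 'vertical_fov': 63.0771, 'cx': 319.6677, 'cy': 237.371, 'T_tool_cam': [[0.0005, 0.9654, 0.2607, 0.0738], [1.0, -0.0002, -0.001, 0.0011], [-0.0009, 0.2607, -0.9654, -0.1802], [0.0, 0.0, 0.0, 1.0]]}
```

View pics/scene0.png

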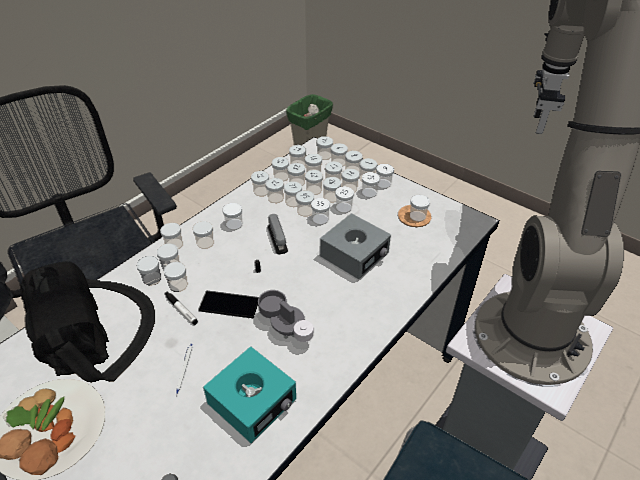

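View pics/top0.png

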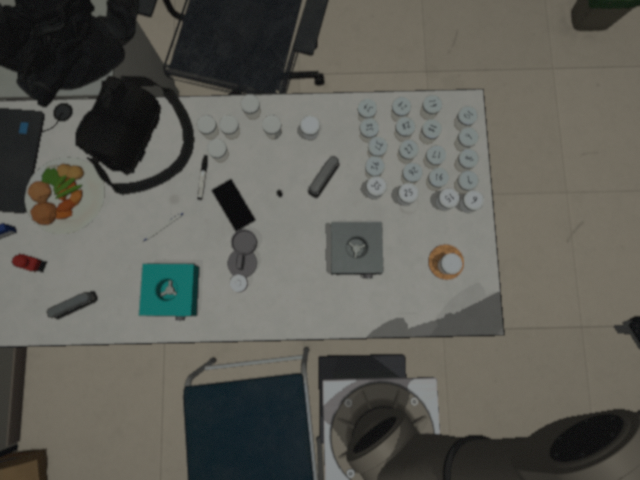

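View pics/wrist0.png

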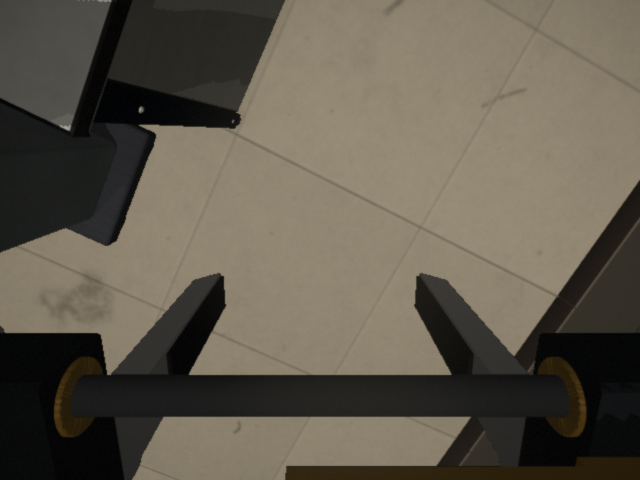

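The scene view has the grey mixer at (355,245), the rotor at (285,315) with its bright counterweight at (303,328), and the coaster cup at (419,207). The top view has the mixer well at (356,248), the rotor's pocket at (244,241), its counterweight at (238,284), and the cup at (450,263). The wrist camera sees only the floor so far.

```bash
cat > h.py <<'E'
from rig import arm, optics, order
import cv2,numpy as np
from scipy.spatial.transform import Rotation as R
def cap(n,name=None):
    s=arm.sense(); c=optics.capture(n)
    if n=="wrist":
        T=np.eye(4);T[:3,:3]=R.from_quat(s["tool_rot"]).as_matrix();T[:3,3]=s["eef_pos"]
        c["cam_to_world"]=T@c["T_tool_cam"]
    if name: cv2.imwrite(f"pics/{name}.png",c["image"])
    return c
def ray(c,u,v):
    f=240/np.tan(np.radians(c["vertical_fov"])/2)
    d=np.array([(u-c["cx"])/f,-(v-c["cy"])/f,-1]);M=c["cam_to_world"]
    d=M[:3,:3]@d; return M[:3,3],d/np.linalg.norm(d)
def plane(c,u,v,z):
    o,d=ray(c,u,v); return o+d*(z-o[2])/d[2]
def tri(rs):
    A=sum(np.eye(3)-np.outer(d,d) for o,d in rs);b=sum((np.eye(3)-np.outer(d,d))@o for o,d in rs)
    p=np.linalg.solve(A,b); return p,[np.linalg.norm((np.eye(3)-np.outer(d,d))@(p-o)) for o,d in rs]
def proj(c,p):
    f=240/np.tan(np.radians(c["vertical_fov"])/2);M=np.linalg.inv(c["cam_to_world"]);q=M[:3,:3]@np.asarray(p)+M[:3,3]
    return c["cx"]+f*q[0]/-q[2], c["cy"]-f*q[1]/-q[2]
def totool(p,s=None):
    "shift in tool axes from current TCP to world p"
    s=s or arm.sense(); return R.from_quat(s["tool_rot"]).inv().apply(np.asarray(p)-s["eef_pos"])
def yawnow():
    s=arm.sense();x=R.from_quat(s["tool_rot"]).as_matrix()[:,0];return np.degrees(np.arctan2(x[1],x[0]))
E
python3 - <<'E'
from h import *
t=cap("top");s=cap("scene")
a=cv2.resize(t["image"][200:320,180:500],None,fx=2.5,fy=2.5,interpolation=cv2.INTER_CUBIC);cv2.imwrite("pics/topz.png",a)
a=cv2.resize(s["image"][180:360,240:440],None,fx=3,fy=3,interpolation=cv2.INTER_CUBIC);cv2.imwrite("pics/scz.png",a)
for n,u,v,z in [("well",356,248,.08),("pocket",244,241,.07),("cw",238,284,.06),("fin",241,262,.1),("cup",450,263,.071),("coaster",446,262,.006),("phone",233,204,.008),("stapler",324,176,.03)]: print(n,plane(t,u,v,z).round(3))
E
```

```text
well [0.509 0.057 0.08 ]
pocket [0.537 0.369 0.07 ]
cw [0.418 0.386 0.06 ]
fin [0.475 0.372 0.1  ]
cup [ 0.462 -0.202  0.071]
coaster [ 0.472 -0.207  0.006]
phone [0.658 0.411 0.008]
stapler [0.731 0.14  0.03 ]
```

View pics/topz.png

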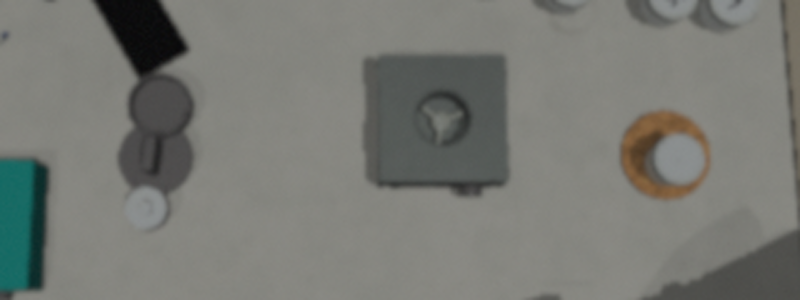

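View pics/scz.png

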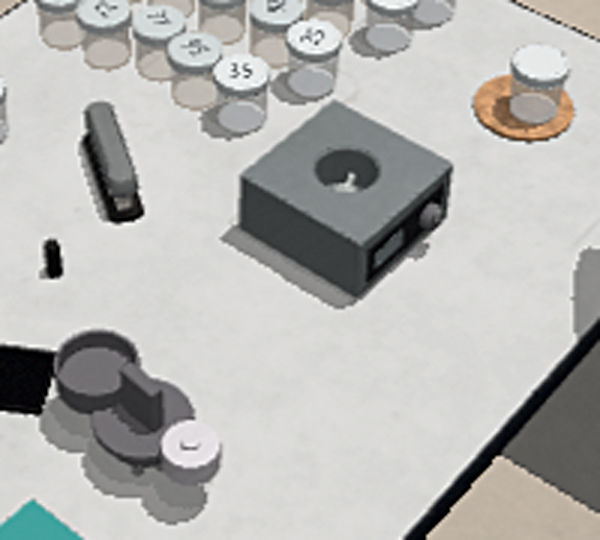

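The top view puts the mixer well near (0.509, 0.057). The rotor axis is near (0.475, 0.372) and points about -8°. The cup is near (0.462, -0.202). I'll move the wrist camera over the mixer next.

```bash
python3 -m pendant '[[1,[0.23,-0.24,-0.13],0.3],[1,[0.23,-0.24,-0.13],0.3],[1,[0.23,-0.24,-0.13],0.3],[1,[0.23,-0.24,-0.13],0.3],[1,[0.23,-0.24,-0.13],0.3],[1,[0.46,-0.478,-0.13],0.6],[1,[0.46,-0.478,-0.13],0.6],[1,[0.46,-0.478,-0.13],0.6]]'; python3 -c "
from h import *
print(totool([0.50,0.03,0.33]),yawnow(),arm.sense()['eef_pos'])"
```

```text
t: 1.05
eef_pos: [0.4118, -0.2511, 0.309]
tool_rot: [0.997, -0.071, 0.0, 0.0]
force: [0.8, 0.3, 0.5]
grip_width: 1.002
[ 0.04770117 -0.29074666 -0.02098266] -8.105670755813241 [ 0.41178235 -0.25111699  0.3090196 ]
```

```bash
python3 -m pendant '[[1,[0.05,-0.29,-0.02],0],[1,[0.05,-0.29,-0.02],0],[1,[0.05,-0.29,-0.02],0],[1,[0.05,-0.29,-0.02],0],[1,[0.05,-0.29,-0.02],0],[1,[0.05,-0.29,-0.02],0],[1,[0.05,-0.29,-0.02],0],[1,[0.05,-0.29,-0.02],0]]'; python3 -c "
from h import *
cap('wrist','w1')"
```

```text
t: 1.85
eef_pos: [0.5022, 0.0298, 0.3288]
tool_rot: [0.998, -0.07, -0.0, 0.0]
force: [0.8, -1.3, -0.9]
grip_width: 1.003
```

View pics/w1.png

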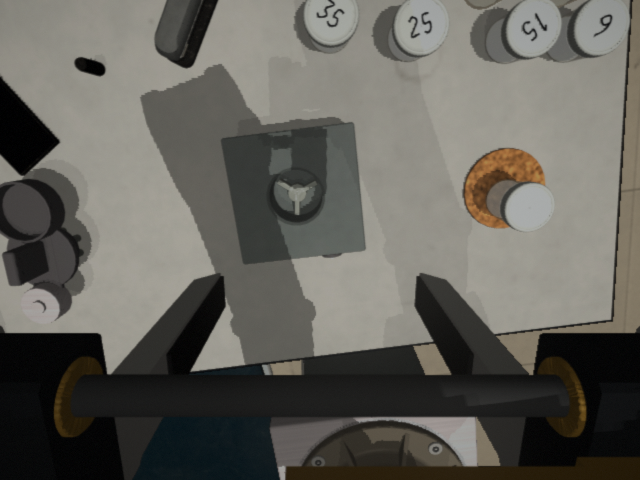

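The wrist view shows the mixer with its star at about (296,193), the coaster and cup at (515,195), and the rotor at the left edge. I'll zoom in on the well.

Run:
```python
from h import *
im=cv2.imread("pics/w1.png")[150:240,245:350]
a=cv2.resize(im,None,fx=7,fy=6.6,interpolation=cv2.INTER_CUBIC) if 0 else cv2.resize(im,None,fx=6.5,fy=6.5,interpolation=cv2.INTER_CUBIC)
cv2.imwrite("pics/w1z.png",cv2.convertScaleAbs(a,alpha=1.5))
```

```text
(no output)
```

View pics/w1z.png

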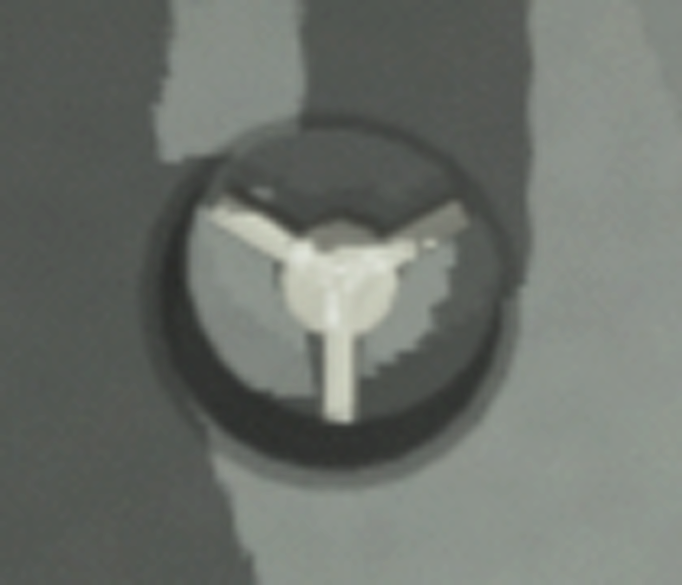

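```bash
cat > m1.py <<'E'
from h import *
E
python3 - <<'E'
from h import *
c=cap("wrist")
P=lambda u,v,z: plane(c,245+(u-2.75)/6.5,150+(v-2.75)/6.5,z)
ctr=P(340,283,.052);w=P(331,300,.08);print(ctr,w, "chamfer dia",P(143,300,.08)-P(520,300,.08))
for e in [(339,420),(215,207),(465,212)]:
    d=P(*e,.052)-ctr; print(np.linalg.norm(d),np.degrees(np.arctan2(d[1],d[0])))
im=c["image"]; hsv=cv2.cvtColor(im,cv2.COLOR_BGR2HSV)
m=((hsv[...,1]>90)&(hsv[...,0]>5)&(hsv[...,0]<25)).astype(np.uint8);m[300:]=0
cs,_=cv2.findContours(m,0,2);k=max(cs,key=cv2.contourArea)
print("coaster hull circle",cv2.fitEllipse(cv2.convexHull(k)))
E
```

```text
[0.51074444 0.05166554 0.052     ] [0.5120775  0.05145187 0.08      ] chamfer dia [0.00900854 0.06339927 0.        ]
0.02523558729179232 170.64165170020453
0.026079689864570838 50.249038773219354
0.025978975704484205 -68.57277195044571
coaster hull circle ((502.8136291503906, 187.3375244140625), (75.41969299316406, 84.86044311523438), 48.33313751220703)
```

```bash
python3 -m pendant '[[1,[0.03,-0.27,0.01],0],[1,[0.03,-0.27,0.01],0],[1,[0.03,-0.27,0.01],0],[1,[0.03,-0.27,0.01],0],[1,[0.03,-0.27,0.01],0],[1,[0.03,-0.27,0.01],0],[1,[0.03,-0.27,0.01],0],[1,[0.03,-0.27,0.01],0]]'; python3 -c "
from h import *
cap('wrist','w2')"
```

```text
t: 2.75
eef_pos: [0.5703, 0.2895, 0.3183]
tool_rot: [0.997, -0.072, -0.0, 0.001]
force: [0.3, -0.9, 0.1]
grip_width: 0.999
```

View pics/w2.png

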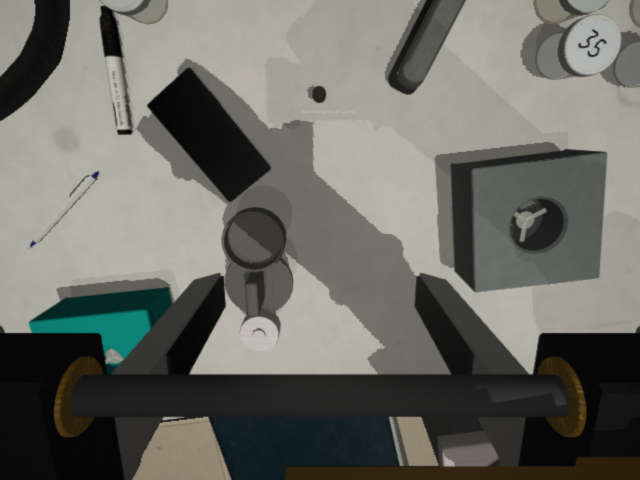

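The drive's arms lie at 50.8° (mod 120), within about 1°. The rotor therefore drops at yaw 20.8° (mod 60). View w2 shows the rotor pocket at (254,238), the fin at (255,290) and the counterweight at (260,333). I'll take a closer second view of the rotor.

```bash
python3 -c "
from h import *
import pickle
pickle.dump(cap('wrist'),open('w2.pkl','wb'))"
python3 -m pendant '[[1,[-0.10,-0.06,0.03],0],[1,[-0.10,-0.06,0.03],0],[1,[-0.10,-0.06,0.03],0],[1,[-0.10,-0.06,0.03],0],[1,[-0.10,-0.06,0.03],0]]'; python3 -c "
from h import *
import pickle
c=cap('wrist','w3')
pickle.dump(c,open('w3.pkl','wb'))
for n,o in (('w2',(190,190)),('w3',None)):
    pass
cv2.imwrite('pics/w2z.png',cv2.resize(cv2.imread('pics/w2.png')[190:370,190:330],None,fx=3.3,fy=3.3,interpolation=cv2.INTER_CUBIC))"
```

```text
t: 3.35
eef_pos: [0.4812, 0.3611, 0.2893]
tool_rot: [0.997, -0.073, 0.001, 0.001]
force: [0.6, -0.9, -0.4]
grip_width: 0.997
```

View pics/w3.png

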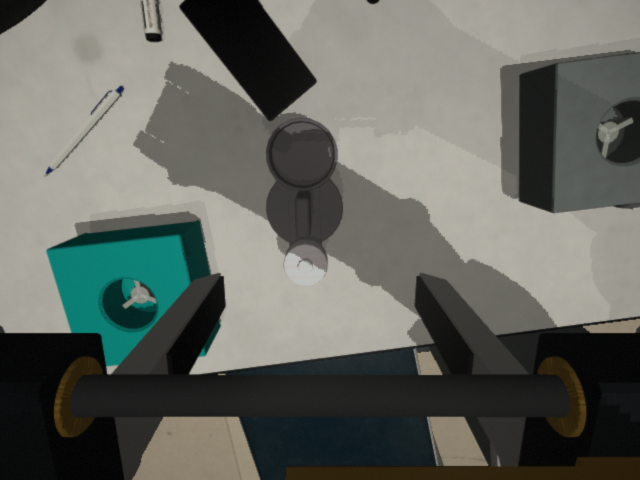

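View pics/w2z.png

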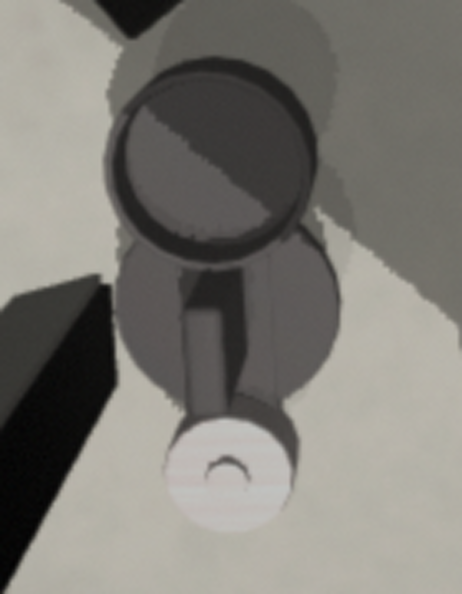

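```bash
python3 -c "
import cv2
a=cv2.resize(cv2.imread('pics/w3.png')[110:290,250:360],None,fx=3.3,fy=3.3,interpolation=cv2.INTER_CUBIC)
cv2.imwrite('pics/w3z.png',cv2.convertScaleAbs(a,alpha=1.6))"
```

```text
(no output)
```

View pics/w3z.png

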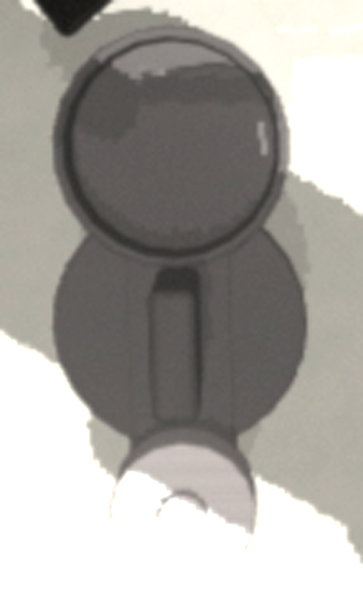

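Run:
```python
from h import *
import pickle
a=pickle.load(open('w2.pkl','rb'));b=pickle.load(open('w3.pkl','rb'))
A=lambda u,v:ray(a,190+(u-1.15)/3.3,190+(v-1.15)/3.3)
B=lambda u,v:ray(b,250+(u-1.15)/3.3,110+(v-1.15)/3.3)
rim=tri([A(210.5,162),B(170.5,142)]);kn=tri([A(228,476),B(183,507)])
f1=tri([A(187,308),B(151,290)]);f2=tri([A(220,308),B(194,290)])
print(rim,kn,f1,f2)
d=rim[0]-kn[0];print(np.linalg.norm(d[:2]),np.degrees(np.arctan2(d[1],d[0])))
BB=lambda u,v,z:plane(b,250+(u-1.15)/3.3,110+(v-1.15)/3.3,z)
print("rim@.072",BB(170.5,142,.072), "fin top@.101",BB(173,355,.101), [BB(*q,.101) for q in((150,290),(194,290),(196,420),(153,420))])
print(plane(a,190+(210.5-1.15)/3.3,190+(162-1.15)/3.3,.072), yawnow(), arm.sense()['eef_pos'])
```

```text
(array([0.53747676, 0.36851137, 0.06290569]), [np.float64(0.00040859266135631617), np.float64(0.00040859266135616286)]) (array([0.42391513, 0.38174357, 0.07628274]), [np.float64(0.0007237430544789821), np.float64(0.0007237430544789731)]) (array([0.4979165 , 0.37869678, 0.09750685]), [np.float64(0.0008307289316523126), np.float64(0.0008307289316522384)]) (array([0.49692362, 0.36672147, 0.10022518]), [np.float64(0.00017140160709774803), np.float64(0.0001714016070978229)])
0.11432993109089605 -6.646134096702997
rim@.072 [0.53810531 0.36837928 0.072     ] fin top@.101 [0.47917097 0.37579603 0.101     ] [array([0.49900464, 0.37934124, 0.101     ]), array([0.49715474, 0.36681455, 0.101     ]), array([0.45880103, 0.37215496, 0.101     ]), array([0.46066104, 0.38472634, 0.101     ])]
[0.53945689 0.36627568 0.072     ] -8.453827682119996 [0.48162022 0.36091236 0.28931226]
```

The triangulated rim and fin heights are 0.063 to 0.100, which fits the description, and the fin is 39 mm long. I take the fin centre as (0.479, 0.3757) at yaw -7.5°. Now I'll descend above it.

```bash
python3 -m pendant '[[1,[-0.005,-0.014,0.05],-0.017],[1,[-0.005,-0.014,0.10],-0.017],[1,[-0.005,-0.014,0.15],-0.017],[1,[-0.005,-0.014,0.15],-0.017],[1,[-0.005,-0.014,0.15],-0.017]]'; python3 -c "
from h import *
print(totool([0.479,0.3757,0.064]),yawnow())
c=cap('wrist','w4')"
```

```text
t: 3.9
eef_pos: [0.4799, 0.3746, 0.1401]
tool_rot: [0.998, -0.066, 0.001, 0.001]
force: [0.0, 0.4, 1.0]
grip_width: 0.997
[-0.00116546 -0.00112031  0.07613022] -7.571727600753599
```

View pics/w4.png

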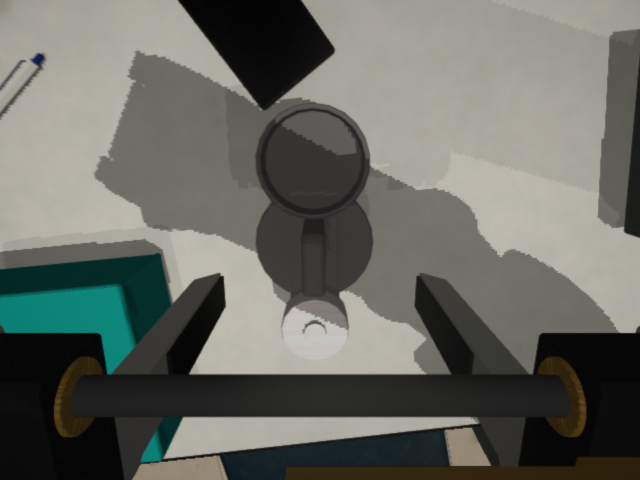

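Run:
```python
from h import *
c=cap('wrist')
cv2.imwrite('pics/w4z.png',cv2.convertScaleAbs(cv2.resize(c['image'][200:310,260:370],None,fx=5,fy=5,interpolation=cv2.INTER_CUBIC),alpha=1.7))
for p,z in (((313,160),.072),((315,330),.065),((313,265),.101)):
    q=plane(c,*p,z);print(q,totool(q))
```

```text
[0.53819159 0.36979497 0.072     ] [ 0.05756404 -0.00142458  0.07039909]
[0.4174111  0.38494544 0.065     ] [-0.06418742 -0.00057386  0.0769047 ]
[0.47905777 0.37742548 0.101     ] [-0.00194168 -0.00125468  0.04115744]
```

View pics/w4z.png

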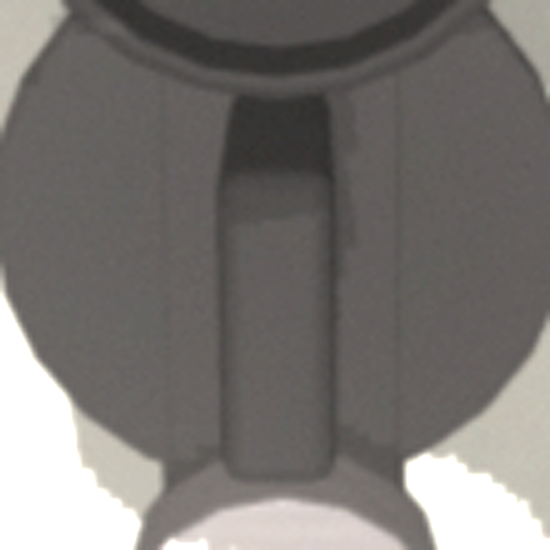

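```bash
python3 -m pendant '[[1,[-0.001,-0.001,0.04],0],[1,[-0.001,-0.001,0.075],0],[1,[-0.001,-0.001,0.075],0],[1,[-0.001,-0.001,0.075],0]]'; python3 -m pendant '[[-1,[0,0,0],0],[-1,[0,0,0],0],[-1,[0,0,0],0],[-1,[0,0,0],0],[-1,[0,0,0],0]]' 35;  python3 -m pendant '[[-1,[0,0,0],0],[-1,[0,0,0],0]]'
```

```text
t: 4.4
eef_pos: [0.4809, 0.3779, 0.0695]
tool_rot: [0.998, -0.066, 0.003, -0.001]
force: [0.2, 0.5, -0.1]
grip_width: 1.001
t: 4.9
eef_pos: [0.481, 0.3779, 0.0697]
tool_rot: [0.998, -0.066, 0.003, -0.001]
force: [0.4, 0.6, 0.6]
grip_width: 0.608
t: 5.1
eef_pos: [0.481, 0.3779, 0.0697]
tool_rot: [0.998, -0.066, 0.003, -0.001]
force: [-0.2, -0.4, -0.3]
grip_width: 0.441
```

```bash
python3 -m pendant '[[-1,[-0.002,0.001,0.005],0],[-1,[-0.002,0.001,0.005],0],[-1,[-0.002,0.001,0.005],0],[-1,[-0.002,0.001,0.005],0],[-1,[-0.002,0.001,0.005],0],[-1,[-0.002,0.001,0.005],0]]'; python3 -c "
from h import *
print(yawnow(),arm.sense()['tool_rot'])
cap('wrist','w5')"
```

```text
t: 5.7
eef_pos: [0.4788, 0.377, 0.0646]
tool_rot: [0.998, -0.066, 0.003, -0.001]
force: [0.3, 0.2, -3.0]
grip_width: 0.144
-7.5528455640268755 [ 9.97824732e-01 -6.58600836e-02  2.71565475e-03 -9.37363979e-04]
```

View pics/w5.png

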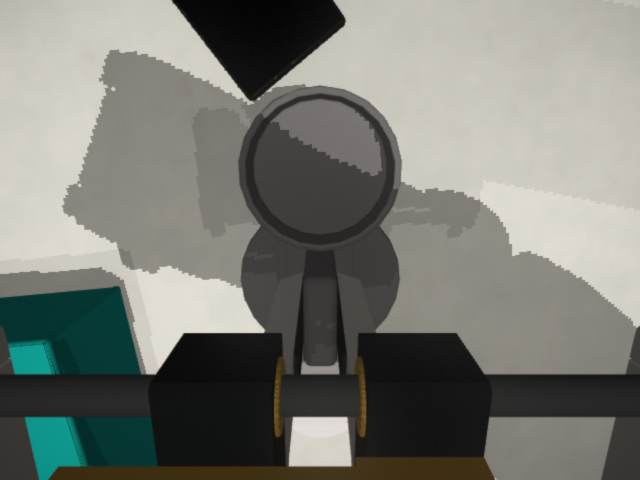

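The fin is gripped and centred at column 320, with the pocket at (320,167). I'll lift it.

```bash
python3 - <<'E'
from h import *
c=cap('wrist')
q=plane(c,320,167,.072);print(q,totool(q))
E
python3 -m pendant '[[-1,[0,0,-0.03],0],[-1,[0,0,-0.07],0],[-1,[0,0,-0.11],0],[-1,[0,0,-0.15],0],[-1,[0,0,-0.15],0]]'; python3 -c "
from h import *
cap('wrist','w6');print(yawnow(),arm.sense()['torque'],totool([.5115,.052,.2]))"
```

```text
[0.53794818 0.36693769 0.072     ] [ 0.05991824  0.00229308 -0.00705388]
t: 6.3
eef_pos: [0.4798, 0.3787, 0.2202]
tool_rot: [0.998, -0.066, 0.006, -0.004]
force: [0.8, -0.5, -2.4]
grip_width: 0.145
-7.562242929638189 [0.02750565 0.00350308 0.00974224] [0.07498825 0.31872062 0.01611184]
```

View pics/w6.png

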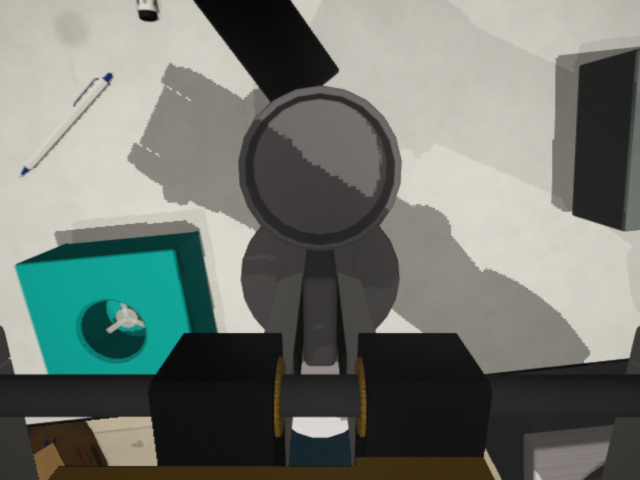

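The rotor is held level and aligned with the tool: the pocket is at (320,167) and the fin is at column 320. Before inserting, I'll refine the well centre from several views.

Run:
```python
from h import *
import pickle
a=cv2.imread('pics/w2.png')[140:300,435:615];cv2.imwrite('pics/a2.png',cv2.convertScaleAbs(cv2.resize(a,None,fx=4,fy=3.7 if 0 else 4,interpolation=cv2.INTER_CUBIC)[:600],alpha=1.6))
t=cap('top');pickle.dump(t,open('top.pkl','wb'));s=cap('scene');pickle.dump(s,open('scene.pkl','wb'))
a=t['image'][215:285,315:395];b=s['image'][205:285,310:400]
f=lambda a:cv2.convertScaleAbs(cv2.resize(a,(400,int(400*a.shape[0]/a.shape[1])),interpolation=cv2.INTER_CUBIC),alpha=1.7)
A,B=f(a),f(b);H=max(A.shape[0],B.shape[0]);o=np.zeros((H,800,3),np.uint8);o[:A.shape[0],:400]=A;o[:B.shape[0],400:]=B
cv2.imwrite('pics/ts.png',o);print(A.shape,B.shape)
```

```text
(350, 400, 3) (355, 400, 3)
```

View pics/a2.png

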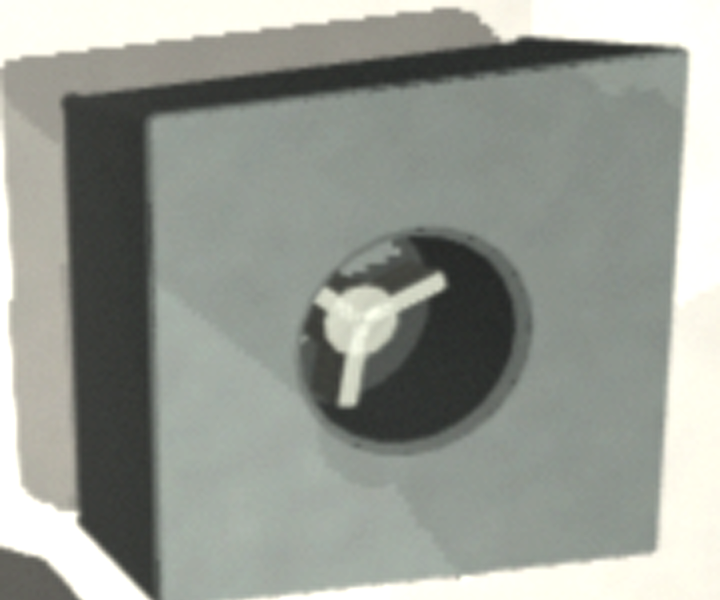

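View pics/ts.png

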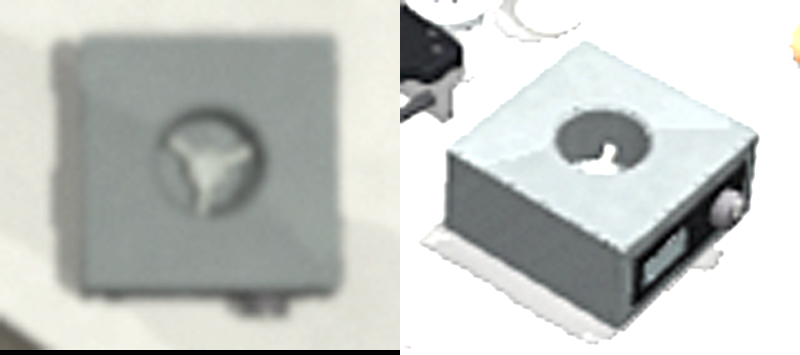

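Run:
```python
from h import *
import pickle
a,t,s=[pickle.load(open(f+'.pkl','rb')) for f in('w2','top','scene')]
pa=(435+(412.5-1.5)/4,140+(340.5-1.5)/4);pt=(315+(212-2)/5,215+(161-2)/5);ps=(310+(203.5-1.7)/4.444,205+(142-1.7)/4.444)
for c,p in((a,pa),(t,pt),(s,ps)):print(plane(c,*p,.08))
print("tri t,s",tri([ray(t,*pt),ray(s,*ps)]),"all",tri([ray(t,*pt),ray(s,*ps),ray(a,*pa)]))
# top face corners in w2 and top
for q in((150,118),(687,48),(655,550),(163,598)):print(plane(a,435+q[0]/4-.375,140+q[1]/4-.375,.08))
for q in((82,35),(338,35),(342,292),(83,292)):print(plane(t,315+q[0]/5-.4,215+q[1]/5-.4,.08))
# star in w2
S=lambda u,v:plane(a,435+u/4-.375,140+v/4-.375,.052)
c0=S(360,320)
for e in((347,405),(444,281)):
    d=S(*e)-c0;print(c0,np.linalg.norm(d),np.degrees(np.arctan2(d[1],d[0])))
```

```text
[0.51193981 0.05197754 0.08      ]
[0.51202725 0.05443348 0.08      ]
[0.512732   0.05463895 0.08      ]
tri t,s (array([0.51232159, 0.05461517, 0.08013491]), [np.float64(0.0003560687710429571), np.float64(0.00035606877104308996)]) all (array([0.51230519, 0.0540298 , 0.08079793]), [np.float64(0.0005986847569264068), np.float64(0.0010357498674184035), np.float64(0.0014349259933451627)])
[0.58318874 0.12093126 0.08      ]
[ 0.58113257 -0.01936077  0.08      ]
[ 0.4398457  -0.01666065  0.08      ]
[0.44541834 0.1231361  0.08      ]
[0.58461305 0.12444889 0.08      ]
[ 0.58133796 -0.01823885  0.08      ]
[ 0.43801299 -0.01419815  0.08      ]
[0.44117988 0.12759573 0.08      ]
[0.51154268 0.05218975 0.052     ] 0.02582367334007986 170.98322813225695
[0.51154268 0.05218975 0.052     ] 0.025638611486766414 -71.3926339592536
```

The well measures (0.512, 0.0520–0.0545) with the mouth at 0.080, which agrees with the stated height. I'll aim for (0.512, 0.053) at yaw 20.6°.

```bash
python3 -m pendant '[[-1,[0.074,0.318,0.015],-0.49],[-1,[0.074,0.318,0.015],-0.49],[-1,[0.074,0.318,0.015],-0.49],[-1,[0.074,0.318,0.015],-0.49],[-1,[0.074,0.318,0.015],-0.49],[-1,[0.074,0.318,0.015],-0.49],[-1,[0.074,0.318,0.015],-0.49],[-1,[0.074,0.318,0.015],-0.49]]'; python3 -c "
from h import *
cap('wrist','w7');print(yawnow(),arm.sense()['joints'],arm.sense()['tool_rot'],totool([.511,.0526,.15]))"
```

```text
t: 7.25
eef_pos: [0.5086, 0.0451, 0.1966]
tool_rot: [0.985, 0.174, 0.001, 0.001]
force: [-0.2, 0.6, -2.9]
grip_width: 0.147
20.23914221896505 [ 0.12828379  0.19005975 -0.39175056  1.95989003  0.08619115  1.00518031
 -1.52076581] [9.84442643e-01 1.75702480e-01 1.13455180e-03 1.83959688e-04] [ 0.00368743 -0.0032455   0.0469466 ]
```

View pics/w7.png

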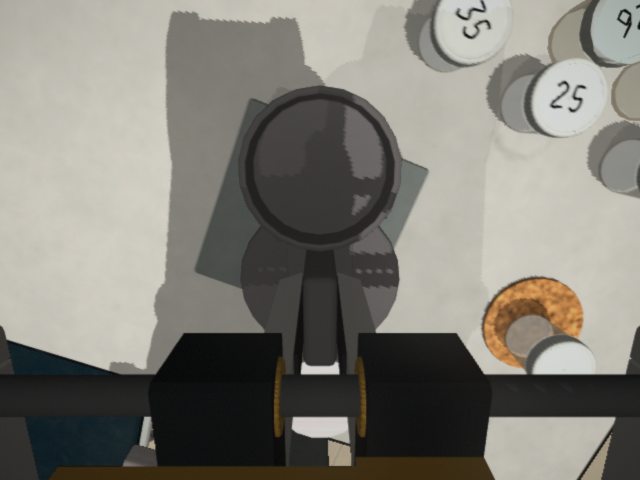

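The rotor hangs centred over the mixer, whose corners show at (250,98), (428,168) and (195,270). The tilt is small. I'll descend to just above the mouth and settle.

```bash
python3 -m pendant '[[-1,[0.004,-0.003,0.02],0],[-1,[0.004,-0.003,0.042],0],[-1,[0.004,-0.003,0.042],0],[-1,[0.004,-0.003,0.042],0],[-1,[0.004,-0.003,0.042],0]]'; python3 -c "
from h import *
print(yawnow(),arm.sense()['tool_rot'],totool([.511,.0526,.13]))"
```

```text
t: 7.8
eef_pos: [0.5117, 0.0531, 0.1556]
tool_rot: [0.984, 0.176, 0.001, 0.0]
force: [-0.4, -0.6, -2.2]
grip_width: 0.147
20.28350670890848 [9.84374242e-01 1.76083493e-01 1.39507727e-03 9.64716009e-05] [-0.00085274  0.00020798  0.02559876]
```

```bash
python3 -m pendant '[[-1,[-0.001,0,0.008],-0.006],[-1,[-0.001,0,0.016],-0.006],[-1,[-0.001,0,0.022],-0.006],[-1,[-0.001,0,0.022],-0.006]]'; python3 -m pendant '[[-1,[0,0,0.004],0],[-1,[0,0,0.007],0],[-1,[0,0,0.007],0]]';python3 -c "
from h import *
print(yawnow(),arm.sense()['torque'],totool([.511,.0526,.13]))"
```

```text
t: 8.2
eef_pos: [0.5102, 0.0526, 0.1326]
tool_rot: [0.984, 0.179, 0.001, 0.0]
force: [-0.1, 0.3, -2.7]
grip_width: 0.149
t: 8.5
eef_pos: [0.5108, 0.0532, 0.1257]
tool_rot: [0.984, 0.179, 0.001, -0.0]
force: [2.2, 3.1, -1.4]
grip_width: 0.148
20.64297068119592 [ 0.97629996 -0.69051746  0.00357754] [ 1.89789137e-06  6.34361161e-04 -4.33593111e-03]
```

```bash
python3 -m pendant '[[-1,[0.001,-0.0007,0.001],0],[-1,[0.001,-0.0007,0.003],0],[-1,[0.001,-0.0007,0.003],0]]';python3 -c "
from h import *
print(yawnow(),arm.sense()['torque'],totool([.511,.0526,.13]))"
```

```text
t: 8.8
eef_pos: [0.5114, 0.0542, 0.1224]
tool_rot: [0.984, 0.179, 0.001, -0.0]
force: [1.4, 1.5, -3.5]
grip_width: 0.142
20.651097177143235 [ 0.48049543 -0.3908477   0.06511732] [-0.00089475  0.00140584 -0.00763478]
```

```bash
python3 -m pendant '[[-1,[0.0006,-0.0005,0.002],0],[-1,[0.0006,-0.0005,0.004],0],[-1,[0.0006,-0.0005,0.004],0]]';python3 -m pendant '[[-1,[0.0,0,0.002],0],[-1,[0.0,0,0.004],0],[-1,[0,0,0.004],0]]';python3 -c "
from h import *
print(yawnow(),arm.sense()['torque'])"
```

```text
t: 9.1
eef_pos: [0.5114, 0.0547, 0.118]
tool_rot: [0.984, 0.179, 0.001, -0.0]
force: [-0.1, 0.2, -1.6]
grip_width: 0.146
t: 9.4
eef_pos: [0.5113, 0.0547, 0.1137]
tool_rot: [0.984, 0.179, 0.001, -0.0]
force: [1.0, 0.7, -2.2]
grip_width: 0.147
20.64309110085982 [ 0.01064118 -0.00999171 -0.0347348 ]
```

At TCP z 0.1137 the tool is already below the on-drive level of 0.1166 with no added load. The pins are entering the gaps, so I continue.

```bash
python3 -m pendant '[[-1,[0.0,0,0.002],0],[-1,[0.0,0,0.004],0],[-1,[0,0,0.006],0],[-1,[0,0,0.006],0]]';python3 -m pendant '[[-1,[0.0,0,0.002],0],[-1,[0.0,0,0.004],0],[-1,[0,0,0.004],0]]';python3 -c "
from h import *
print(yawnow(),arm.sense()['torque'])"
```

```text
t: 9.8
eef_pos: [0.5112, 0.0547, 0.1074]
tool_rot: [0.984, 0.179, 0.0, -0.0]
force: [0.4, 0.5, -2.8]
grip_width: 0.146
t: 10.1
eef_pos: [0.5112, 0.0547, 0.1032]
tool_rot: [0.984, 0.179, 0.0, -0.0]
force: [0.7, 0.3, -2.7]
grip_width: 0.145
20.646769392208817 [ 0.04898279 -0.1836196   0.0734419 ]
```

```bash
python3 -m pendant '[[-1,[0.0,0,0.001],0],[-1,[0.0,0,0.001],0]]';python3 -m pendant '[[0.3,[0,0,0],0],[0.3,[0,0,0],0],[0.3,[0,0,0],0],[0.3,[0,0,0],0],[0.3,[0,0,0],0]]'; python3 -c "
from h import *
cap('wrist','w8');cap('scene','s8')
cv2.imwrite('pics/s8z.png',cv2.resize(cv2.imread('pics/s8.png')[190:300,290:420],None,fx=5,fy=5,interpolation=cv2.INTER_CUBIC))"
```

```text
t: 10.3
eef_pos: [0.5112, 0.0547, 0.102]
tool_rot: [0.984, 0.179, 0.0, -0.0]
force: [-0.3, 0.2, -3.4]
grip_width: 0.148
t: 10.8
eef_pos: [0.5113, 0.0547, 0.1021]
tool_rot: [0.984, 0.179, 0.0, -0.0]
force: [0.1, -0.2, -0.0]
grip_width: 0.536
```

View pics/w8.png

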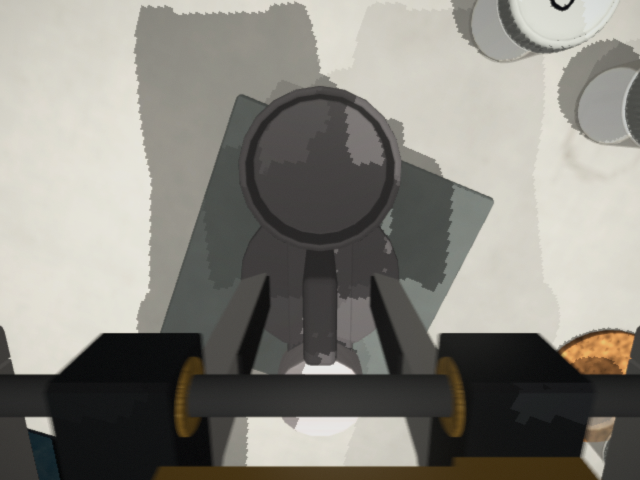

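View pics/s8z.png

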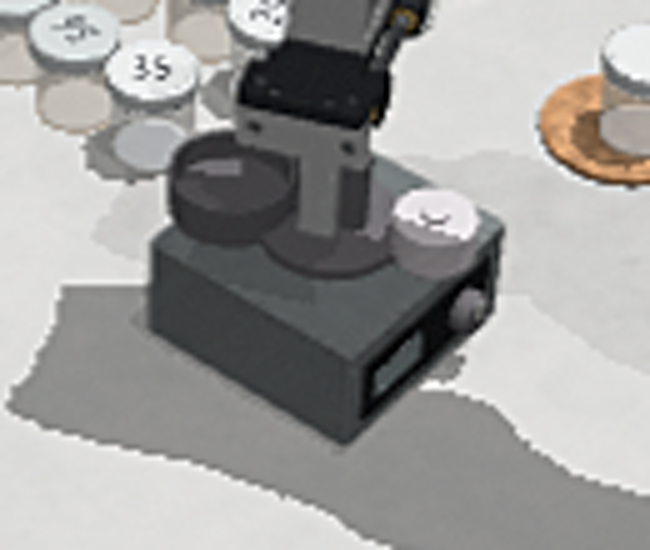

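The flange looks flat on the housing, and the rotor image did not shift on release. I'll rise straight up and measure the pocket.

```bash
python3 -m pendant '[[1,[0,0,-0.02],0],[1,[0,0,-0.05],0],[1,[0,0,-0.09],0],[1,[0,0,-0.09],0],[1,[0,0,-0.09],0]]'; python3 -c "
from h import *
import pickle
pickle.dump(cap('wrist','w9'),open('w9.pkl','wb'))"; python3 -m pendant '[[1,[-0.03,0.05,-0.05],0],[1,[-0.03,0.05,-0.10],0],[1,[-0.03,0.05,-0.10],0],[1,[-0.03,0.05,-0.10],0],[1,[-0.03,0.05,-0.10],0]]'; python3 -c "
from h import *
import pickle
pickle.dump(cap('wrist','w10'),open('w10.pkl','wb'))"
```

```text
t: 11.4
eef_pos: [0.5116, 0.0546, 0.1927]
tool_rot: [0.984, 0.179, 0.001, -0.0]
force: [-0.1, -0.2, -0.1]
grip_width: 0.994
t: 11.95
eef_pos: [0.5001, -0.003, 0.2905]
tool_rot: [0.984, 0.179, -0.0, -0.0]
force: [0.0, 0.8, 0.1]
grip_width: 1.0
```

View pics/w9.png

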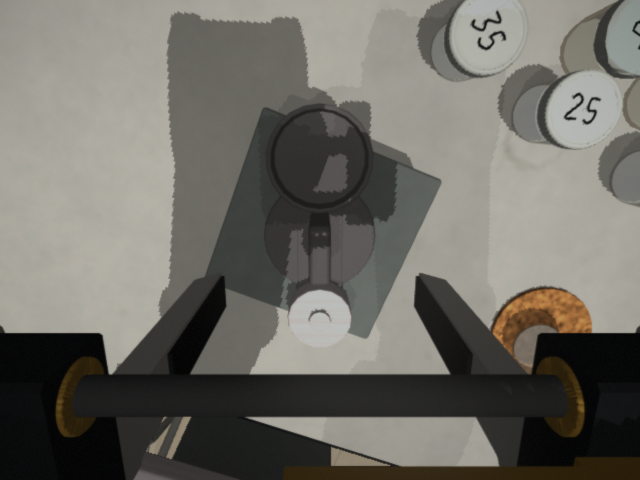

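View pics/w10.png

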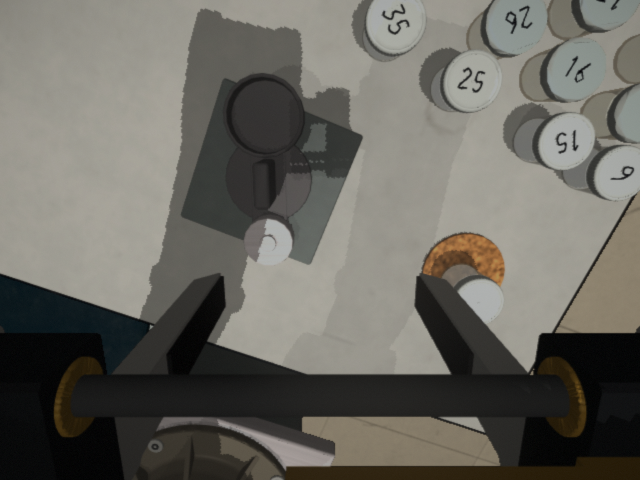

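```bash
python3 -c "
import cv2,numpy as np
f=lambda n,y,x:cv2.convertScaleAbs(cv2.resize(cv2.imread(f'pics/{n}.png')[y:y+130,x:x+130],None,fx=3,fy=3,interpolation=cv2.INTER_CUBIC),alpha=1.9)
cv2.imwrite('pics/pz.png',np.hstack([f('w9',90,255),f('w10',60,200)]))"
```

```text
(no output)
```

View pics/pz.png

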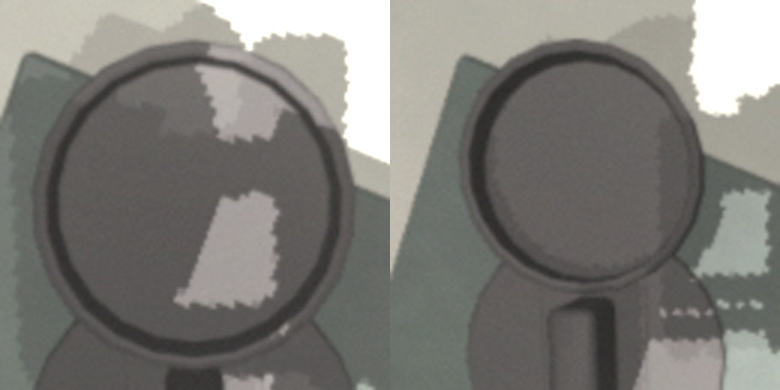

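Run:
```python
from h import *
import pickle
a=pickle.load(open('w9.pkl','rb'));b=pickle.load(open('w10.pkl','rb'))
print("rim",tri([ray(a,319.5,157.2),ray(b,263.8,114.7)]),plane(a,319.5,157.2,.109),plane(b,263.8,114.7,.109))
print("cw",tri([ray(a,319,318.5),ray(b,269,240.5)]),plane(a,319,318.5,.106),plane(b,269,240.5,.106))
ax=np.array([.5112,.0547]);y=np.radians(20.65);print("pred pocket",ax+[.058*np.cos(y),.058*np.sin(y)])
o=plane(b,463,265,.006);print("coaster approx",o)
print(yawnow(),totool([.466,-.205,.3]))
```

```text
rim (array([0.56594245, 0.07349147, 0.10427342]), [np.float64(4.671094881052233e-05), np.float64(4.671094881058927e-05)]) [0.56624702 0.07358126 0.109     ] [0.56594764 0.07283567 0.109     ]
cw (array([0.4575575 , 0.03211358, 0.10932006]), [np.float64(0.000994311725820719), np.float64(0.0009943117258206786)]) [0.45512508 0.03208189 0.106     ] [0.45736403 0.03159785 0.106     ]
pred pocket [0.56547362 0.07515419]
coaster approx [ 0.48212045 -0.2037345   0.006     ]
20.657617376138674 [-0.10297937  0.17730658 -0.01007283]
```

The pocket is at about (0.566, 0.0743) with its rim at 0.104–0.109. It would be about 0.124 if the rotor were perched on the drive, so the rotor is home. Now I'll move to the cup.

```bash
python3 -m pendant '[[1,[-0.115,0.175,0.02],0],[1,[-0.115,0.175,0.02],0],[1,[-0.115,0.175,0.02],0],[1,[-0.115,0.175,0.02],0],[1,[-0.115,0.175,0.02],0],[1,[-0.115,0.175,0.02],0],[1,[-0.115,0.175,0.02],0]]'; python3 -c "
from h import *
import pickle
pickle.dump(cap('wrist','w11'),open('w11.pkl','wb'))"; python3 -m pendant '[[1,[0.02,0,0.04],0],[1,[0.02,0,0.08],0],[1,[0.02,0,0.08],0],[1,[0.02,0,0.08],0],[1,[0.02,0,0.08],0]]'; python3 -c "
from h import *
import pickle
pickle.dump(cap('wrist','w12'),open('w12.pkl','wb'))"
```

```text
t: 12.7
eef_pos: [0.4541, -0.2054, 0.2691]
tool_rot: [0.984, 0.18, -0.001, -0.001]
force: [-0.2, 0.2, 0.5]
grip_width: 1.002
t: 13.25
eef_pos: [0.4739, -0.1978, 0.1914]
tool_rot: [0.984, 0.181, -0.0, -0.0]
force: [0.5, -0.3, -0.7]
grip_width: 0.999
```

View pics/w11.png

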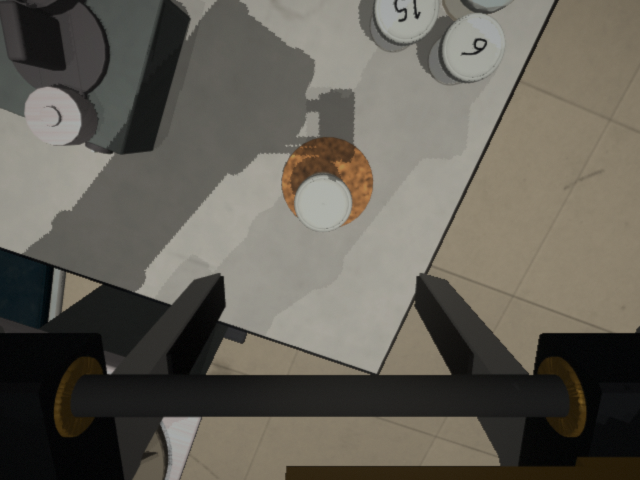

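View pics/w12.png

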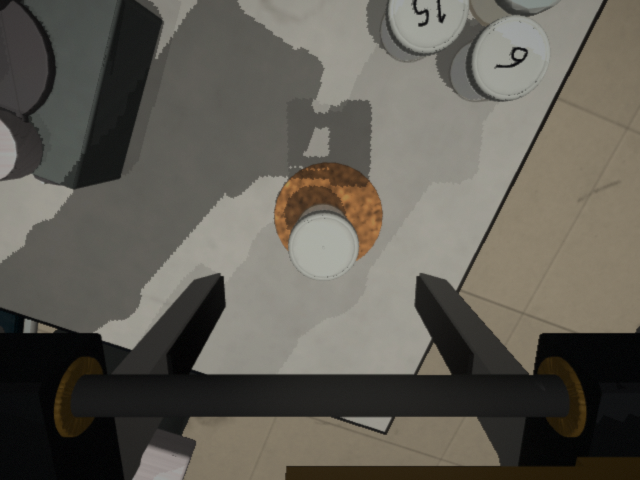

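The cup's lid is at about (323,203) in w11 and (324,244) in w12, clear of other objects. I'll fit and triangulate it.

Run:
```python
from h import *
import pickle
rs=[];cs=[]
for n,g in(('w11',(323,203)),('w12',(324,244))):
    c=pickle.load(open(n+'.pkl','rb'));im=c['image'];hsv=cv2.cvtColor(im,cv2.COLOR_BGR2HSV)
    m=((hsv[...,1]<45)&(hsv[...,2]>165)).astype(np.uint8)
    m[:,:g[0]-45]=0;m[:,g[0]+45:]=0;m[:g[1]-45]=0;m[g[1]+45:]=0
    m=cv2.morphologyEx(m,cv2.MORPH_OPEN,np.ones((5,5)))
    k,_=cv2.findContours(m,0,2)
    k=[q for q in k if cv2.pointPolygonTest(q,g,False)>0][0]
    e=cv2.fitEllipse(cv2.convexHull(k));print(n,e)
    d=abs(plane(c,e[0][0]-e[1][0]/2,e[0][1],.071)-plane(c,e[0][0]+e[1][0]/2,e[0][1],.071));print("dia",np.linalg.norm(d),plane(c,*e[0],.071))
    rs.append(ray(c,*e[0]))
print(tri(rs)); print(totool([0,0,0]),yawnow())
```

```text
w11 ((322.2486877441406, 203.4004364013672), (48.09581756591797, 48.637752532958984), 114.3433837890625)
dia 0.047074965985520016 [ 0.4608835  -0.20688572  0.071     ]
w12 ((322.46142578125, 247.51519775390625), (55.951446533203125, 57.306297302246094), 101.7478256225586)
dia 0.04484920660568839 [ 0.46062751 -0.20693686  0.071     ]
(array([ 0.46124155, -0.20671129,  0.07319275]), [np.float64(2.4871763172212295e-05), np.float64(2.4871763172161578e-05)])
[-0.37273403 -0.3533945   0.191427  ] 20.804032376052465
```

```bash
python3 -m pendant '[[1,[-0.015,0.005,0.03],0],[1,[-0.015,0.005,0.07],0],[1,[-0.015,0.005,0.09],0],[1,[-0.015,0.005,0.09],0],[1,[-0.015,0.005,0.09],0]]'; python3 -c "
from h import *
import pickle
pickle.dump(cap('wrist','w13'),open('w13.pkl','wb'))
print(totool([.4615,-.2075,.042]))"
```

```text
t: 13.8
eef_pos: [0.4625, -0.2083, 0.1029]
tool_rot: [0.984, 0.18, 0.001, 0.0]
force: [-0.5, 1.0, 0.3]
grip_width: 1.002
[-0.00107258 -0.00140381  0.0612856 ]
```

View pics/w13.png

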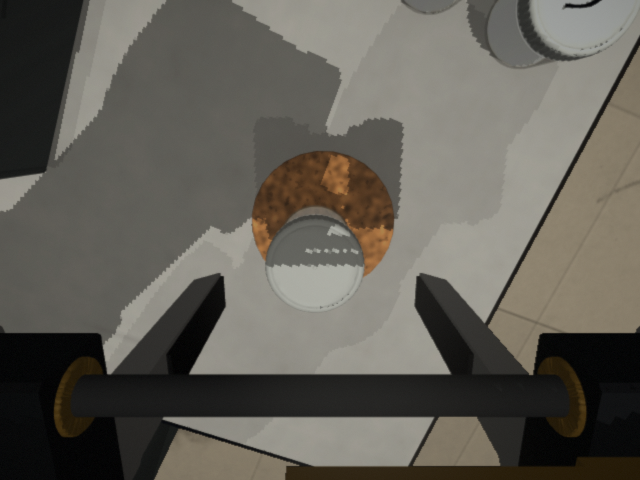

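```bash
python3 - <<'E'
from h import *
import pickle
c=pickle.load(open('w13.pkl','rb'))
q=plane(c,315,263,.071);print(q,totool(q),np.linalg.norm(plane(c,265,263,.071)-plane(c,365,263,.071)))
E
python3 -m pendant '[[1,[-0.001,-0.002,0.03],0],[1,[-0.001,-0.002,0.06],0],[1,[-0.001,-0.002,0.06],0],[1,[-0.001,-0.002,0.06],0]]'
```

```text
[ 0.46355019 -0.20675566  0.071     ] [ 0.00116962 -0.0013332   0.03229035] 0.05718478865644927
t: 14.25
eef_pos: [0.4621, -0.2071, 0.0447]
tool_rot: [0.984, 0.181, 0.002, 0.001]
force: [-0.5, -0.7, 0.4]
grip_width: 1.001
```

```bash
python3 -m pendant '[[-1,[0.001,0,0.002],0],[-1,[0.001,0,0.002],0],[-1,[0.001,0,0.002],0],[-1,[0.001,0,0.002],0],[-1,[0.001,0,0.002],0],[-1,[0.001,0,0.002],0],[-1,[0.001,0,0.002],0]]' 20; python3 -c "
from h import *
cap('wrist','w14')"
```

```text
t: 14.95
eef_pos: [0.4632, -0.2067, 0.0429]
tool_rot: [0.984, 0.181, 0.002, 0.001]
force: [-0.1, 0.3, 4.3]
grip_width: 0.59
```

View pics/w14.png

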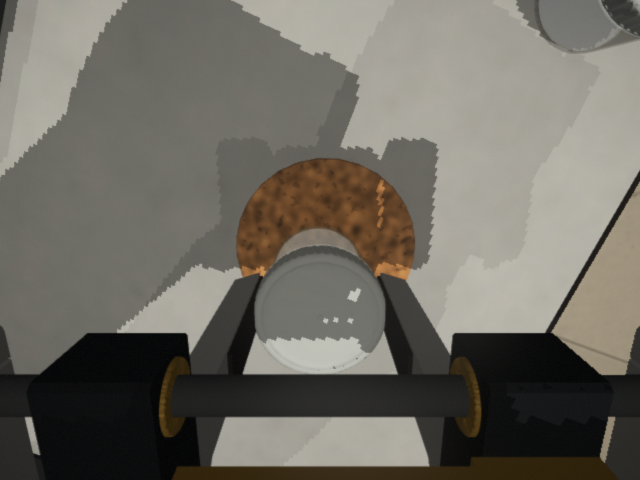

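The cup is gripped by the lid at an opening of 0.59, about 56 mm. I'll lift it.

```bash
python3 -m pendant '[[-1,[0,0,-0.02],0],[-1,[0,0,-0.05],0],[-1,[0,0,-0.09],0],[-1,[0,0,-0.13],0],[-1,[0,0,-0.17],0],[-1,[0,0,-0.18],0],[-1,[0,0,-0.18],0]]' 30; python3 -c "
from h import *
cap('wrist','w15');c=cap('wrist');
q=plane(c,320,310,arm.sense()['eef_pos'][2]+.071-.0429);print(totool(q))
print(totool([.566,.0743,.2]),yawnow(),arm.sense()['tool_rot'])"
```

```text
t: 15.7
eef_pos: [0.4632, -0.2069, 0.2242]
tool_rot: [0.984, 0.18, 0.003, 0.001]
force: [0.1, 0.4, -0.6]
grip_width: 0.595
[ 0.00091223  0.00196075 -0.02809608]
[ 0.19696618 -0.22553918  0.02177555] 20.803687111381947 [9.83565172e-01 1.80550152e-01 1.01256399e-03 4.12109887e-04]
```

View pics/w15.png

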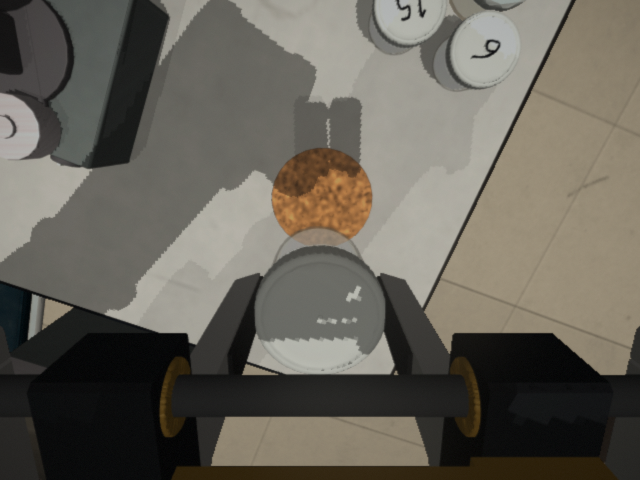

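```bash
python3 -m pendant '[[-1,[0.05,-0.06,0],0],[-1,[0.09,-0.10,0],0],[-1,[0.13,-0.15,0],0],[-1,[0.17,-0.19,0],0],[-1,[0.197,-0.226,0.01],0.003],[-1,[0.197,-0.226,0.01],0.003],[-1,[0.197,-0.226,0.01],0.003],[-1,[0.197,-0.226,0.01],0.003]]'; python3 -c "
from h import *
cap('wrist','w16');print(totool([.5655,.075,.15]),yawnow(),arm.sense()['tool_rot'])"
```

```text
t: 16.6
eef_pos: [0.565, 0.0758, 0.2095]
tool_rot: [0.984, 0.18, -0.001, 0.0]
force: [0.2, -0.3, -1.2]
grip_width: 0.593
[ 0.00075635 -0.00050015  0.05993183] 20.655300780266863 [ 9.83798422e-01  1.79277129e-01 -4.79317314e-04  3.82954571e-04]
```

View pics/w16.png

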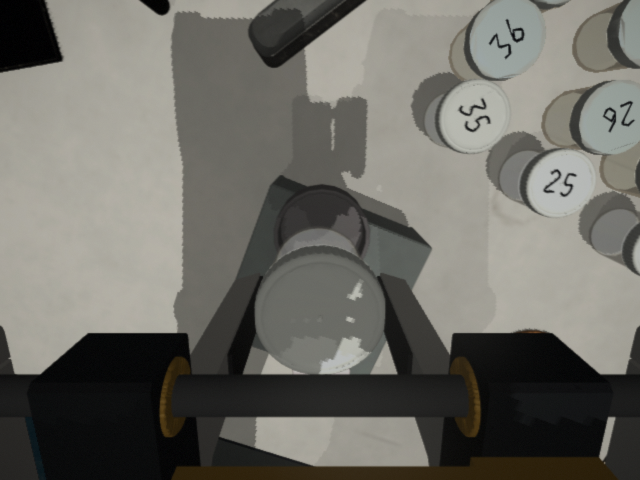

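The cup (column 320) lines up with the pocket (column 321). I'll descend to just above the rim.

```bash
python3 -m pendant '[[-1,[0,0,0.02],0],[-1,[0,0,0.04],0],[-1,[0,0,0.052],0],[-1,[0,0,0.052],0],[-1,[0,0,0.052],0]]'; python3 -c "
from h import *
cap('wrist','w17');cap('scene','s17');print(totool([.5655,.075,.127]),arm.sense()['tool_rot'])
a=cv2.resize(cv2.imread('pics/s17.png')[160:280,280:420],None,fx=5,fy=5,interpolation=cv2.INTER_CUBIC);cv2.imwrite('pics/s17z.png',a)"
```

```text
t: 17.15
eef_pos: [0.5651, 0.0737, 0.1583]
tool_rot: [0.984, 0.179, -0.0, 0.0]
force: [-0.5, 1.2, 0.4]
grip_width: 0.585
[ 0.0003037  -0.00088589  0.0318391 ] [9.83841926e-01 1.79038730e-01 1.48475842e-04 4.19884482e-04]
```

View pics/w17.png

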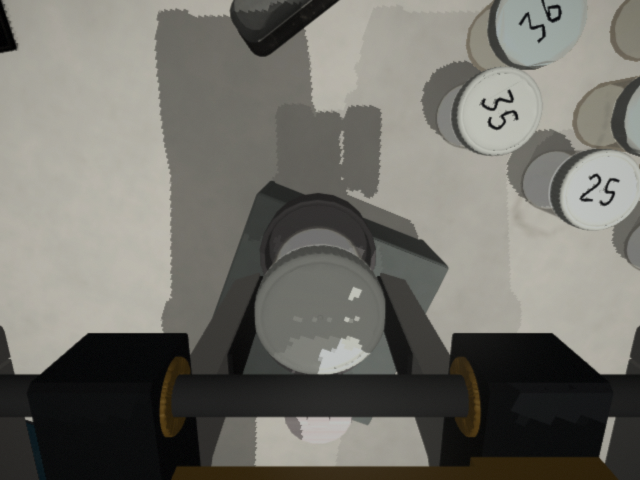

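View pics/s17z.png

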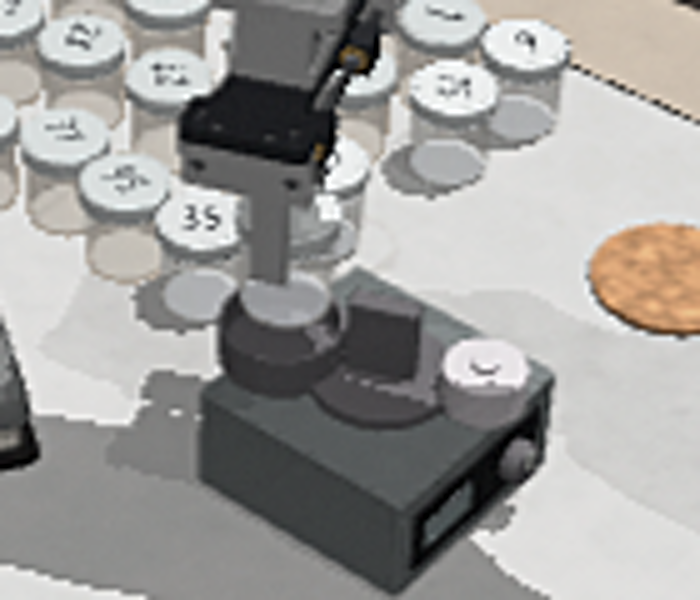

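The base is aligned over the pocket opening: both are at column 320 in w17, and the scene view agrees. I'll lower it slowly.

```bash
python3 -m pendant '[[-1,[0,-0.0005,0.008],0],[-1,[0,-0.0005,0.016],0],[-1,[0,-0.0005,0.022],0],[-1,[0,-0.0005,0.022],0]]'; python3 -m pendant '[[-1,[0,0,0.003],0],[-1,[0,0,0.006],0],[-1,[0,0,0.007],0],[-1,[0,0,0.007],0]]';python3 -c "
from h import *
print(arm.sense()['torque'],totool([.5655,.075,.127]))"
```

```text
t: 17.65
eef_pos: [0.5647, 0.0744, 0.1357]
tool_rot: [0.984, 0.179, -0.001, 0.0]
force: [-0.0, -0.7, -0.5]
grip_width: 0.591
t: 18.05
eef_pos: [0.5646, 0.0744, 0.1286]
tool_rot: [0.984, 0.179, -0.001, 0.0]
force: [0.5, 0.3, -0.9]
grip_width: 0.593
[0.00328224 0.00361671 0.04242723] [ 0.00100352 -0.00024379  0.00157974]
```

```bash
python3 -m pendant '[[-1,[0.0005,0,0.001],0],[-1,[0.0005,0,0.0015],0],[-1,[0.0005,0,0.0015],0]]'; python3 -m pendant '[[0.5,[0,0,0],0],[0.5,[0,0,0],0],[0.5,[0,0,0],0],[1,[0,0,0],0],[1,[0,0,0],0],[1,[0,0,0],0]]'; python3 -c "
from h import *
cap('wrist','w18')"
```

```text
t: 18.35
eef_pos: [0.5651, 0.0746, 0.1271]
tool_rot: [0.984, 0.179, -0.001, 0.0]
force: [0.8, 0.2, 0.7]
grip_width: 0.59
t: 18.95
eef_pos: [0.5651, 0.0746, 0.1271]
tool_rot: [0.984, 0.179, -0.001, 0.0]
force: [0.1, -0.7, -0.5]
grip_width: 0.966
```

View pics/w18.png

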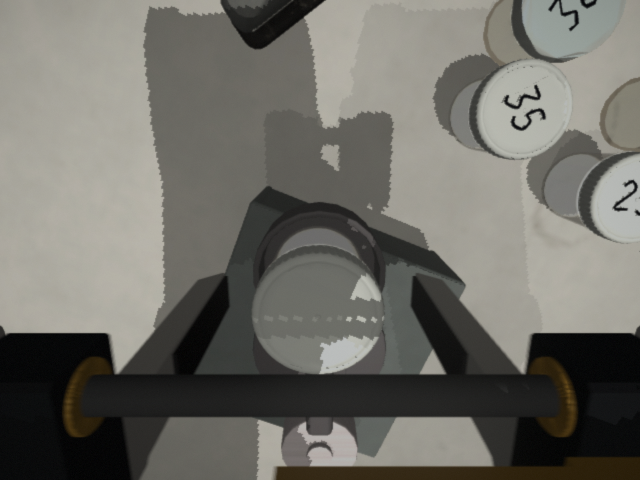

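The cup stands in the pocket with its lid at (318,311), and the fingers are clear. I'll retreat straight up and check.

```bash
python3 -m pendant '[[1,[0,0,-0.03],0],[1,[0,0,-0.07],0],[1,[0,0,-0.11],0],[1,[-0.02,0,-0.15],0],[1,[-0.03,0,-0.15],0],[1,[-0.03,0,-0.15],0]]'; python3 -c "
from h import *
import pickle
pickle.dump(cap('wrist','w19'),open('w19.pkl','wb'));cap('scene','s19');cap('top','t19')
a=cv2.resize(cv2.imread('pics/s19.png')[180:280,290:410],None,fx=5,fy=5,interpolation=cv2.INTER_CUBIC);cv2.imwrite('pics/s19z.png',a)"
```

```text
t: 19.6
eef_pos: [0.5368, 0.0636, 0.2779]
tool_rot: [0.984, 0.179, 0.0, 0.001]
force: [0.3, -0.1, -0.2]
grip_width: 1.0
```

View pics/w19.png

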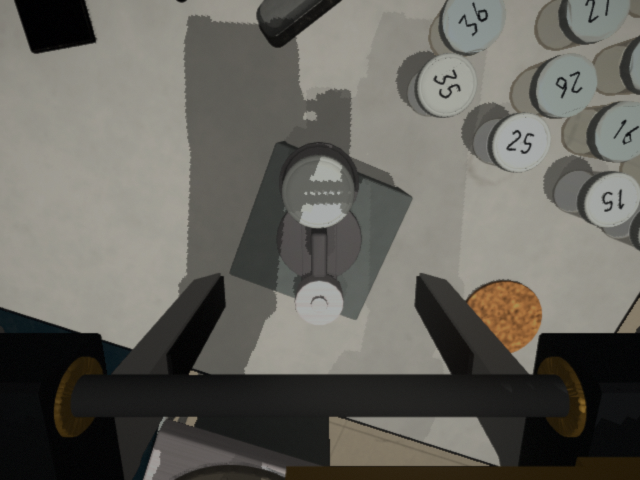

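View pics/s19z.png

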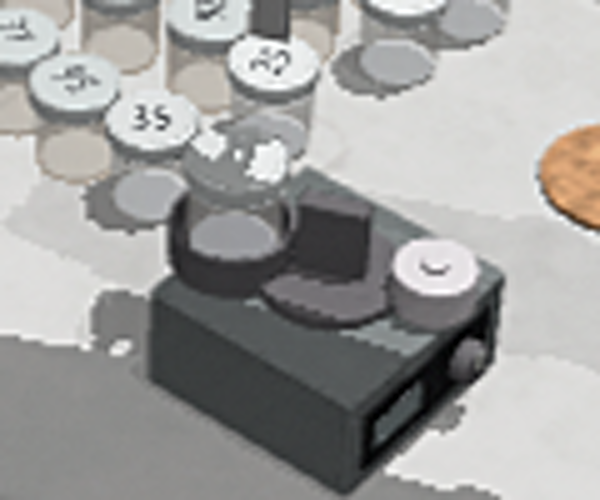

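Run:
```python
from h import *
import pickle
c=pickle.load(open('w19.pkl','rb'))
print(plane(c,319,191.5,.155),"predicted px for lid",proj(c,[.5655,.075,.155]),"rim",proj(c,[.5655,.075,.109]))
print(np.linalg.norm(plane(c,282,191,.155)-plane(c,356,191,.155)))
s=pickle.load(open('scene.pkl','rb'));b=pickle.load(open('top.pkl','rb'))
# lid top ellipse centre in scene (approx)
print("lid centre s19z predicted at",[ (np.array(proj(s,[.5655,.075,z]))-[290,180])*5 for z in(.155,.09)])
t0=cv2.imread('pics/top0.png');t1=cv2.imread('pics/t19.png');d=cv2.absdiff(t0,t1).max(2)
for n,(x,y) in dict(stapler=(324,176),phone=(233,204),c14=(408,193),c24=(375,187),c15=(449,199),c9=(473,200)).items():print(n,d[y-12:y+12,x-12:x+12].mean().round(1))
```

```text
[0.56443732 0.07261196 0.155     ] predicted px for lid (np.float64(316.60398653944316), np.float64(189.14734465357978)) rim (np.float64(316.8602736636125), np.float64(181.83285144010515))
0.0575618722674468
lid centre s19z predicted at [array([233.23856075, 159.11787314]), array([230.39610057, 248.20370538])]
stapler 11.2
phone 3.7
c14 37.9
c24 33.1
c15 11.6
c9 12.0
```

```bash
python3 -c "
import cv2,numpy as np
f=lambda n:cv2.resize(cv2.imread(f'pics/{n}.png')[80:290,200:500],None,fx=1.33,fy=1.33)
cv2.imwrite('pics/cmp.png',np.vstack([f('top0'),f('t19')]))"
```

```text
(no output)
```

View pics/cmp.png

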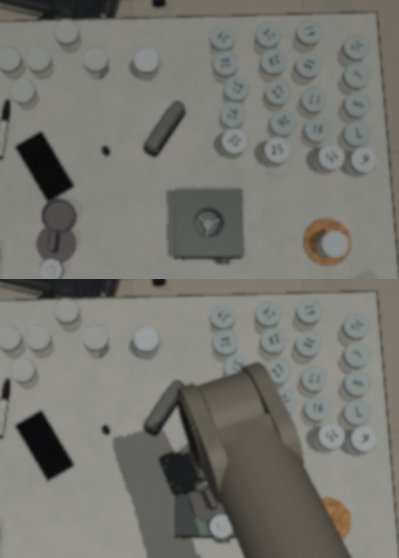

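The two cups that showed large differences in the top view (pixels (408,193) and (375,187)) are hidden by the arm. The objects still visible there have not moved. The cup and rotor are in place and the robot is clear, so I'm handing in.

```bash
python3 -c "
from rig import order,arm
print(arm.sense()['t'],arm.sense()['force']);order.job_done()"
```

```text
19.75 [ 0.11178247 -0.18442154 -0.64590975]
the job is handed in; nothing more can be done
```

The mixer is ready: the rotor is fully home on the drive and the capped cup stands in its pocket. I handed it in at 19.75 s; no verdict is reported.

- **Rotor:** I turned it to 20.6° from the camera view of the drive. The pins dropped straight into the gaps, so no searching turn was needed. The largest force on the tool was about 4 N. It came to rest with the tool at 0.102 m (0.1016 m expected). The pocket rim measured about 0.104–0.109 m; it would be about 0.124 m if the rotor were perched on the drive.
- **Cup:** I lowered it to the expected floor height and let go. The lid's apparent size (57.6 mm) matches the expected height, and the cup looks upright in the wrist and scene views.
- **Bystanders:** The phone, stapler and other cups still in view had not moved in the top view. Two cups the arm hid there were still standing in the wrist view. The arm kept well clear of all of them, and the robot ended clear and unloaded.

**Where checks disagreed:** The wrist and fixed cameras differed by about 2.5 mm on the well's y position, so I aimed between them and let a light side force guide the last millimetre. The final lid position is about 2.6 mm from my target by the wrist camera, which is about the error I had seen in that camera and inside the 8 mm limit.

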